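# Fold out the crank of a pressure cooker's lid clamp and screw the lid tight

### The job

The lid of the small pressure cooker is on, but its clamp is still loose. Swing the clamp crank's folded grip up until it snaps upright, crank it clockwise until the lid is firmly clamped (you feel it turn stiff: stop at a pull of about 7 N on the grip and never force it past 9 N), then fold the grip flat again and let go. Leave the other things on the counter where they stand.

Things in the scene. Friction and masses are not known exactly. Their poses are not given: they have to be found in the camera images.
- cooker: Small steel pressure cooker, 168 mm across, 226 wide over its two black side grips, filled, heavy, standing fast on a cork trivet. Origin: centre of the trivet's underside; z up; y towards a side grip. A dark steel bail, 24 wide, runs along y over the lid, hooked under the ears; in its middle, on the z axis, is a threaded boss 35 across, its top 168 mm over the counter.
- lid: Domed steel lid, 166 across, lying on its rubber gasket. Origin: on the cooker's axis, about 112 mm over the counter; z up. The gasket holds it a little higher or lower each time. The screw presses on the flat boss in its middle, 26 across. Firmly clamped: pressed with 60 N or more, best 110 N; above 180 N the gasket is crushed. A black regulator weight stands on it, 53 mm from the axis.
- crank: Clamp screw with its crank arm, 14 wide, 7 thick. Origin: on its axis (the cooker's), 58 mm below the grip's pivot; z up; x along the arm to the pivot. Arm's underside: 41 mm over the origin. Clockwise from above tightens; it sinks 15 mm a turn and meets the lid after 0.4 to 1.1 turns. Let go, it stays by its own friction (from above 140 N on the lid it eases back to that).
- screw_axis (a point): Point on the screw's axis level with the grip's pivot, about 200 mm over the counter; sinks with the crank. Pull needed at the upright grip, square to the arm, to keep it turning: 2 to 3 N while loose; once the screw meets the lid it rises by about 8 N per radian turned. 5 N means 60 N on the lid, 7 N means 110 N, 10 N means 180 N. At rest the pull may ease off to less.
- grip (a joint): Folding angle of the grip about its pivot, a horizontal pin across the arm's outer end: 0 = folded flat on the arm, pointing inward to the screw; 1.57 = upright, against a stop. A square tang on a leaf spring snaps it into either end: it takes about 0.25 N m (6 N at 41 mm from the pivot) to move it off 0 or off 1.57; past half way it is drawn to the other end.
- grip_pivot (a point): Pivot pin of the grip, on the crank arm: 58 mm from the screw's axis, about 200 mm over the counter at the start. The clevis round it is 18 long, 18 wide and reaches 6.5 mm above the pin.
- grip_mid (a point): Middle of the grip, on its axis, 38 mm from the pivot (towards the screw when folded, above the pivot when upright). The grip is a round black sleeve, 16 mm thick (17.6 at its free end), from 12 to 61 mm from the pivot, and spins freely on its own axis. Folded, its axis is 10 mm above the arm's top face.
- kitchen_timer: White wind-up kitchen timer, 63 x 63 x 44, to the right of the cooker; to be left alone. Origin: centre of its underside.
- lime_a: Lime, 57 x 46 x 45, to the left of the cooker; to be left alone. Origin: centre of its underside.
- jam_jar: Jam jar, 71 x 71 x 110, behind the cooker; to be left alone. Origin: centre of its underside.

How it is judged:
By the outcome, as a careful person would: the job done as asked, in the order asked, and still so for the second after the job is handed in, with the robot touching nothing.
It also fails if it takes over 66 s, if anything falls off the work surface, if the arm or the gripper's body presses on something with over 40 N, if the wrist force passes 120 N, or if a joint passes its speed limit or range.

### The arm

A 6-joint arm with a two-finger parallel gripper is mounted at the origin on a cart in front of the work surface, level with it; the furniture and walls round the work are solid. World frame = base frame: x ahead of the robot, y to its left, z up, the work surface at z = 0. Lengths are in mm, angles in rad, forces in N, time in s.
With the tool pointing down it reaches from about 350 to 775 mm from the base axis. Payload 7.3 kg.
Tool frame: the origin (TCP) lies at the very end of the fingers, on their centre line; the grasp point (between the pads) lies 19 mm behind it; z points along the fingers, y is the line along which they close (so a half turn about z gives the same grasp; the last joint's range is limited). The gripper opens to 92 mm and grips with 3 to 60 N. Pads are 19 mm wide; open, the fingers measure 130 mm over their backs; the gripper's body (75 mm by 190 mm) begins 47 mm behind the grasp point.
Start: joints at [-1.356, 0.342, 1.524, -0, 1.275, -0.146], TCP at [185.36, -491.209, 226.741] pointing down, gripper open.
Joint ranges: [-2.53, 2.53], [-0.77, 2.02], [0.04, 2.7], [-1, 4.14], [0.28, 2.66], [-3.11, 3.11]. Speed limits (rad/s): [2.57, 2.57, 3.14, 3.14, 3.14, 3.14].

### API

Orientations are given as [roll, pitch, yaw] about the fixed x, y, z axes, in that order (R = Rz(yaw) Ry(pitch) Rx(roll)).
In Python, from plant import get_obs, vision, workorder gives the robot as it stands.
- The arm moves only by the shell command python3 -m pendant 'ROWS' [OPENING]. ROWS is a JSON object of lists of equal length, an entry for each row: "dp": the shift along the tool's x, y, z in m, a list of three; "rotation": the turn, a rotation vector about the tool's x, y, z in rad, a list of three. A call has 1 to 8 rows; each row is the pose to reach, as a shift and turn from the pose commanded when the call began, along the tool's axes at that moment; what a row does not reach only later rows make up. A row lasts 1/8 s, in which the tool goes at most 62.5 mm and 10.7 degrees, less where a joint would pass 70% of its speed; a pose out of reach is approached as far as the arm can. A call with a gripper value outside its range is refused whole. OPENING is the finger opening in m, from 0 to 0.0918, set as the call begins (- or left out, the last holds). The fingers move at their own pace and stop on an object; the grip force is fixed at half the most. Time passes only in rows, so rows that repeat a pose let the fingers close. It gives the time, the measured TCP pose, the force, the opening and the grip force at its end, in the units of the state.
- get_obs(): the state, without advancing time (a new reading comes with each control period).
- vision.capture(name): name is "scene" or "top" or "wrist"; returns a dict with "pixels" (420x560x3 uint8, red, green, blue), "vfov" (degrees; the focal length in pixels is half the picture's height over the tangent of half this angle, whatever the lens; pixels are square), "cx", "cy" (the principal point, pixels), "dist" ([k1, k2, p1, p2, k3] as OpenCV has them; the pictures are not rectified), "pose" (4x4, takes a point from camera to world coordinates); the wrist camera has in their place "T_tool_cam" (4x4, takes a point from camera to tool coordinates, whose origin is the TCP and whose axes are the flange's). Camera axes: x right, y up, looking along -z (the intrinsics and any distortion apply to the point x, -y, -z); pixel columns grow to the right and rows downward; lengths in mm; the calibration is good to about 2 mm. A picture is of the moment at which its call begins: read the wrist's pose just before it. There is no depth.
- workorder.close_job(): hands the job in; it is judged then, once.
The state is a dict: "time": time; "joint_positions": joint angles; "dq": joint speeds; "tau": joint torques, N m; "tool_pos": TCP position; "tcp_rot": TCP orientation; "contact_force": force on the tool from outside, world axes, zero at the start; "moment": the same for the moment, N m; "grip_width": finger opening in mm; "finger_force": force on a finger pad.
Only numpy, scipy, OpenCV 4.12 (cv2) and the standard library are available. Lean on these libraries where they do the work, as an engineer would, in place of code of your own. Each camera call takes 0.05 s, during which the arm holds its last target. There are 200 camera calls.

## Working session

There is one attempt and no reset: what is moved stays moved. The work goes in short steps, Python scripts to look and compute and a shell command to move; the robot and the scene stay as the last step left them, time stands still between calls to the robot, and variables do not carry over. Pictures are saved under pics/ and viewed, at most 10 in all, crops included, and the job is handed in when it is done.

```bash
ls; mkdir -p pics
cat > h.py <<'E'
import numpy as np, cv2, json
from scipy.spatial.transform import Rotation as R
from plant import get_obs, vision, workorder
def toolT():
    o=get_obs(); T=np.eye(4); T[:3,:3]=R.from_euler('xyz',o['tcp_rot']).as_matrix(); T[:3,3]=o['tool_pos']; return T
def cap(name,fn):
    T=toolT(); c=vision.capture(name)
    P=c['pose'] if 'pose' in c else T@np.array(c['T_tool_cam'])
    cv2.imwrite(f'pics/{fn}.png',c['pixels'][:,:,::-1])
    h=c['pixels'].shape[0]; f=h/2/np.tan(np.radians(c['vfov'])/2)
    d=dict(P=np.array(P).tolist(),f=f,cx=c['cx'],cy=c['cy'],dist=list(c['dist'])); json.dump(d,open(f'pics/{fn}.json','w')); return c
def K(d): return np.array([[d['f'],0,d['cx']],[0,d['f'],d['cy']],[0,0,1.]])
def ray(fn,uv):
    d=json.load(open(f'pics/{fn}.json'));P=np.array(d['P'])
    x,y=cv2.undistortPoints(np.array([[uv]],float),K(d),np.array(d['dist']))[0,0]
    return P[:3,3],P[:3,:3]@np.array([x,-y,-1.])
def onz(fn,uv,z):
    o,v=ray(fn,uv); return o+v*(z-o[2])/v[2]
def tri(a,ua,b,ub):
    o1,v1=ray(a,ua);o2,v2=ray(b,ub)
    s=np.linalg.lstsq(np.c_[v1,-v2],o2-o1,rcond=None)[0]
    p,q=o1+v1*s[0],o2+v2*s[1]; return (p+q)/2,np.linalg.norm(p-q)
def proj(fn,p):
    d=json.load(open(f'pics/{fn}.json'));P=np.array(d['P'])
    q=np.linalg.inv(P)@np.r_[p,1]; q=q[:3]*[1,-1,-1]
    return cv2.projectPoints(q[None],np.zeros(3),np.zeros(3),K(d),np.array(d['dist']))[0][0,0]
E
python3 - <<'E'
from h import *
o=get_obs();print(o)
for n in('scene','top'):
    c=cap(n,n+'0');print(n,c['vfov'],np.round(c['pose'],2).tolist())
a=cv2.imread('pics/scene0.png');b=cv2.imread('pics/top0.png')
E
```

```text
pics
{'time': 0.0, 'joint_positions': array([-1.35596634e+00,  3.42696567e-01,  1.52506327e+00, -4.47906126e-06,
        1.27540379e+00, -1.46002788e-01]), 'dq': array([-0.00029561,  0.0002322 ,  0.00045683,  0.00039378, -0.00110755,
       -0.00206637]), 'tau': array([-1.19173277e-03, -4.31240630e+01, -2.44215703e+01,  7.17602740e-02,
        5.60344441e-02, -1.05153895e-04]), 'tool_pos': array([ 185.27835575, -490.75903539,  226.04240663]), 'tcp_rot': array([-3.14003777e+00, -2.24314765e-04,  3.60833905e-01]), 'contact_force': array([-0.75960834,  0.07125844,  1.05785648]), 'moment': array([-0.00393632,  0.02207998, -0.03677583]), 'finger_force': 0.0, 'grip_width': 91.67202904243904}
scene 52.24396530796188 [[-0.47, 0.59, -0.66, -56.37], [-0.88, -0.31, 0.35, 644.26], [0.0, 0.74, 0.67, 777.34], [0.0, 0.0, 0.0, 1.0]]
top 43.50563611185603 [[0.0, 0.98, -0.18, 394.72], [-1.0, 0.01, 0.02, 317.21], [0.02, 0.18, 0.98, 1121.12], [0.0, 0.0, 0.0, 1.0]]
```

View pics/top0.png

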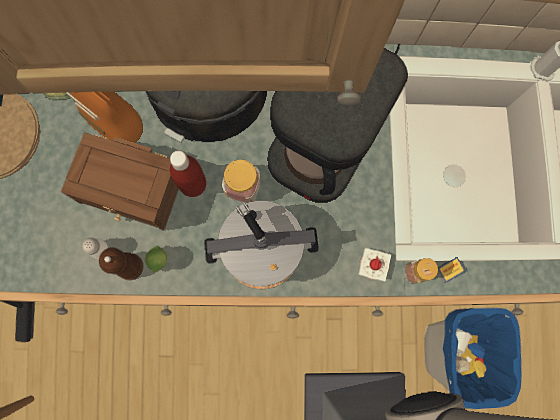

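View pics/scene0.png

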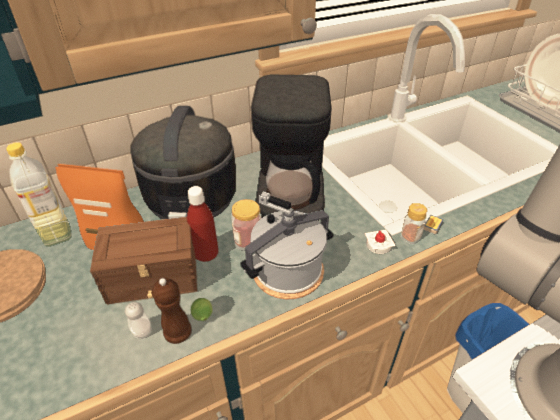

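The top view shows the cooker centred near (262,240), its arm pointing up-left to about (244,208). The jam jar is at (240,180), the coffee maker on the right at (315,165), the timer at (376,264) and the lime at (156,258). I'll zoom in.

Run:
```python
from h import *
a=cv2.imread('pics/top0.png')[185:275,215:305];b=cv2.imread('pics/scene0.png')[175:275,235:335]
m=np.hstack([cv2.resize(a,(400,400),interpolation=cv2.INTER_CUBIC),cv2.resize(b,(400,400),interpolation=cv2.INTER_CUBIC)])
cv2.imwrite('pics/z0.png',m)
```

```text
(no output)
```

View pics/z0.png

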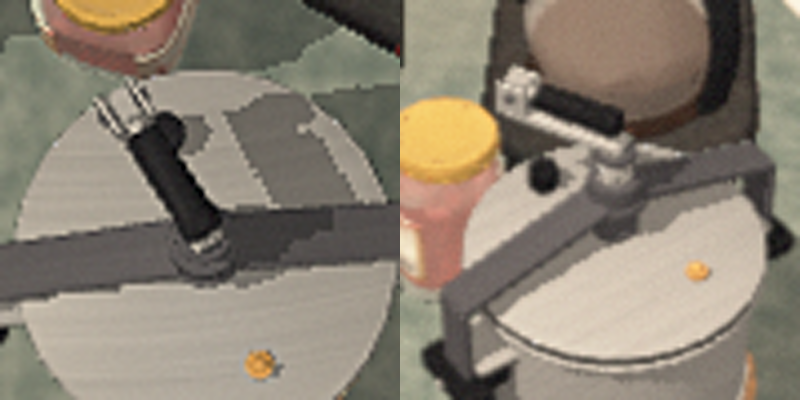

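The zoom shows the clevis at the arm's outer end: top view (242.5,209.3), scene (264,198). The black grip lies folded towards the boss at top (261.8,240), its free end at scene (289,205).

Run:
```python
from h import *
f=lambda u,v:(215+u/4.444,185+v/4.444)
g=lambda u,v:(235+(u-400)/4,175+v/4)
print('clevis',tri('top0',f(122,108),'scene0',g(516,93)))
print('gripfree',tri('top0',f(207,222),'scene0',g(617,122)), onz('top0',f(205,222),200))
print('gripstart',onz('top0',f(148,142),200))
print('clevis z200',onz('top0',f(124,110),203),onz('scene0',g(516,93),203))
print('boss z168',onz('top0',f(203,258),168))
for n,x in(('jar',(240,174)),):print(n,onz('top0',x,110))
print('timer',onz('top0',(376,264),44),'lime',onz('top0',(156,258),22))
print('bail ends',onz('top0',(210,250),150),onz('top0',(313,239),150))
```

```text
clevis (array([571.58410515, 359.9855909 , 201.11332074]), np.float64(0.033030697942445036))
gripfree (array([525.36590164, 325.2649675 , 202.36414029]), np.float64(0.7158578966638515)) [525.89594172 326.38074879 200.        ]
gripstart [558.0352472 349.4440702 200.       ]
clevis z200 [570.42200501 359.10016732 203.        ] [569.51719896 360.90349309 203.        ]
boss z168 [515.53359245 327.39785961 168.        ]
jar [660.34954145 370.23288955 110.        ]
timer [488.65795932  90.23846928  44.        ] lime [500.50385307 549.04574777  22.        ]
bail ends [504.13866978 421.52184197 150.        ] [525.97178316 230.15802601 150.        ]
```

```bash
python3 - <<'E'
from h import *
c=cap('wrist','w0');print(np.round(c['T_tool_cam'],3).tolist(),c['vfov'])
for n,uv in(('cm head corner L',(272,140)),('front',(330,192)),('R',(390,125))):
  print(n,[np.round(onz('top0',uv,z),0)[:2].tolist() for z in(200,250,300)])
print('cab',[np.round(onz('top0',(260,90),z))[:2].tolist() for z in(400,500,600)])
# scene: coffee maker top front edge
print([np.round(onz('scene0',uv,300))[:2].tolist() for uv in((257,121),(328,121))])
E
python3 -m pendant '{"dp":[[0,0,-0.06],[0,0,-0.12],[0.03,-0.03,-0.14],[0.06,-0.08,-0.14],[0.09,-0.13,-0.14],[0.12,-0.18,-0.14],[0.15,-0.23,-0.14],[0.18,-0.28,-0.14]],"rotation":[[0,0,0],[0,0,0],[0,0,0],[0,0,0],[0,0,0],[0,0,0],[0,0,0],[0,0,0]]}'
```

```text
[[-0.001, 0.969, 0.246, 67.585], [1.0, 0.001, -0.001, 0.268], [-0.001, 0.246, -0.969, -157.669], [0.0, 0.0, 0.0, 1.0]] 69.39836391825988
cm head corner L [[702.0, 308.0], [685.0, 309.0], [668.0, 309.0]]
front [[605.0, 203.0], [593.0, 209.0], [582.0, 216.0]]
R [[734.0, 88.0], [716.0, 100.0], [697.0, 113.0]]
cab [[712.0, 328.0], [668.0, 327.0], [624.0, 325.0]]
[[709.0, 307.0], [636.0, 169.0]]
time: 1.15
tool_pos: [254.7, -163.8, 366.6]
tcp_rot: [3.141, -0.0, 0.36]
contact_force: [2.1, 0.5, 0.1]
grip_width: 92.1
finger_force: 0.0
```

```bash
python3 -m pendant '{"dp":[[0.04,-0.03,0],[0.08,-0.07,0],[0.12,-0.11,0],[0.16,-0.15,0],[0.20,-0.19,0],[0.24,-0.23,0],[0.28,-0.26,0],[0.32,-0.29,0]],"rotation":[[0,0,-0.03],[0,0,-0.06],[0,0,-0.1],[0,0,-0.14],[0,0,-0.18],[0,0,-0.22],[0,0,-0.25],[0,0,-0.27]]}'
```

```text
time: 2.15
tool_pos: [452.4, 220.4, 366.4]
tcp_rot: [3.141, 0.0, 0.632]
contact_force: [0.4, -1.5, 2.0]
grip_width: 92.0
finger_force: 0.0
```

Run:
```python
from h import *
o=get_obs();p=o['tool_pos'];Rm=R.from_euler('xyz',o['tcp_rot']).as_matrix()
print(p,o['tcp_rot'],Rm.T@(np.array([500,315,345])-p))
```

```text
[452.37725719 220.39328603 366.44362784] [3.14141843e+00 3.99845878e-04 6.32350436e-01] [ 94.3395753  -48.17028096  21.39751622]
```

```bash
python3 -m pendant '{"dp":[[0.04,-0.02,0.01],[0.08,-0.04,0.02],[0.094,-0.048,0.02],[0.094,-0.048,0.02],[0.094,-0.048,0.02]],"rotation":[[0,0,0],[0,0,0],[0,0,0],[0,0,0],[0,0,0]]}'
python3 - <<'E'
from h import *
cap('wrist','w1'); b=cv2.imread('pics/w1.png'); print(b.shape)
for p in((570.5,359.5,201),(520,326,200)): print(proj('w1',np.array(p,float)))
E
```

```text
time: 2.78
tool_pos: [499.3, 312.2, 346.8]
tcp_rot: [3.141, 0.0, 0.63]
contact_force: [-0.4, -0.1, -0.1]
grip_width: 91.7
finger_force: 0.0
(420, 560, 3)
[282.50941648 115.59575522]
[279.74609073 177.9643122 ]
```

View pics/w1.png

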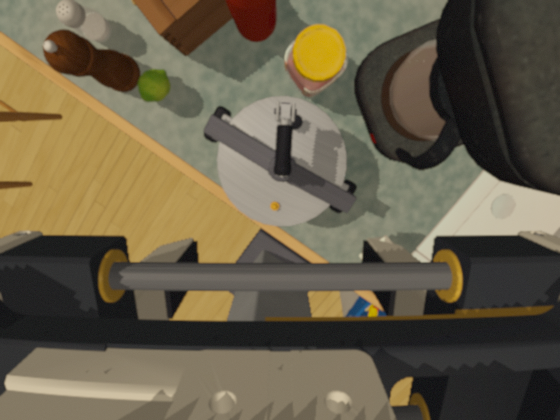

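The wrist view shows the clevis at about (285,112), the grip running vertically down to (283,176), and the jar at (318,55). The coffee maker is well to the right.

Run:
```python
from h import *
b=cv2.imread('pics/w1.png');x0,y0,w=240,90,120
z=cv2.resize(b[y0:y0+w-20,x0:x0+w-30],None,fx=6,fy=6,interpolation=cv2.INTER_CUBIC);cv2.imwrite('pics/w1z.png',z)
m=(b.max(2)<45).astype(np.uint8); m[:, :270]=0;m[:,300:]=0;m[:115]=0;m[185:]=0
n,l,s,c=cv2.connectedComponentsWithStats(m);print(s[1:].tolist(),c[1:].round(1).tolist())
i=1+np.argmax(s[1:,4])
for r in range(s[i,1],s[i,1]+s[i,3],4):
  q=np.where(l[r]==i)[0];print(r,q.min(),q.max())
```

```text
[[275, 117, 25, 58, 746]] [[284.3, 148.5]]
117 296 298
121 296 299
125 293 299
129 278 291
133 278 290
137 278 290
141 278 290
145 277 289
149 277 289
153 276 289
157 276 290
161 276 290
165 275 290
169 275 290
173 276 289
```

View pics/w1z.png

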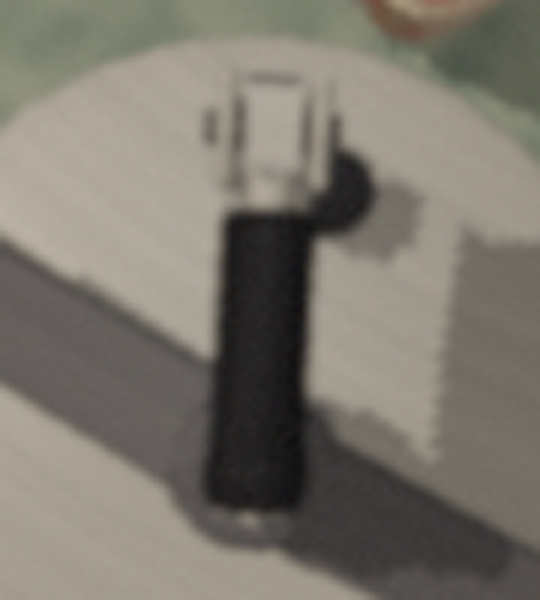

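Run:
```python
from h import *
pv=onz('w1',(285.5,111.3),200);bs=onz('w1',(282.5,168.7),168);fr=onz('w1',(282.8,174),202);st=onz('w1',(284.5,126),204)
print(pv,bs,fr,st,np.linalg.norm((pv-bs)[:2]))
d=(pv-bs)[:2];print('ang',np.degrees(np.arctan2(d[1],d[0])))
d=(st-fr)[:2];print('grip ang',np.degrees(np.arctan2(d[1],d[0])),np.linalg.norm(d))
print('pivot tri',tri('w1',(285.5,111.3),'top0',(242.7,209.5)),tri('w1',(285.5,111.3),'scene0',(264,198.2)))
```

```text
[575.48201779 359.56500504 200.        ] [526.52783658 326.92849047 168.        ] [525.237598   326.04582174 202.        ] [563.67362917 352.18181987 204.        ] 58.83582192116691
ang 33.69038658009413
grip ang 34.21518934292446 46.48030647578955
pivot tri (array([577.6756636 , 360.75300458, 167.83221343]), np.float64(0.673701549853509)) (array([575.30416872, 359.01513488, 198.14204642]), np.float64(1.3451256713644748))
```

```bash
cat >> h.py <<'E'
def delta(target,yaw):
    T=toolT(); Rt=R.from_euler('xyz',[np.pi,0,yaw]).as_matrix()
    return (T[:3,:3].T@(np.array(target,float)-T[:3,3])).round(1),R.from_matrix(T[:3,:3].T@Rt).as_rotvec().round(3)
E
python3 -c "
from h import *
o=get_obs();print(o['tool_pos'],o['tcp_rot'],delta((536,333.8,184),.594))"
```

```text
[499.33046142 312.04001069 347.09383203] [ 3.14124525e+00 -2.03495134e-04  6.30146157e-01] (array([ 42.4,   4. , 163.1]), array([ 0.   , -0.   ,  0.036]))
```

```bash
python3 -m pendant '{"dp":[[0.042,0.004,0.03],[0.042,0.004,0.08],[0.042,0.004,0.12],[0.042,0.004,0.13],[0.042,0.004,0.13]],"rotation":[[0,0,0.036],[0,0,0.036],[0,0,0.036],[0,0,0.036],[0,0,0.036]]}' 0.04;  python3 - <<'E'
from h import *
print(delta((536,333.8,184),.594)); cap('wrist','w2')
for s in (0,46,60): print(proj('w2',np.array([574-.829*s,359.5-.559*s,201])))
E
```

```text
time: 3.45
tool_pos: [536.2, 334.0, 217.8]
tcp_rot: [3.141, -0.001, 0.594]
contact_force: [0.3, -0.7, -0.6]
grip_width: 46.4
finger_force: 0.0
(array([-0.3,  0.1, 33.8]), array([ 0.   , -0.001,  0.   ]))
[278.46510464 173.64211446]
[278.54176908 248.62562548]
[278.56519493 269.58546486]
```

View pics/w2.png

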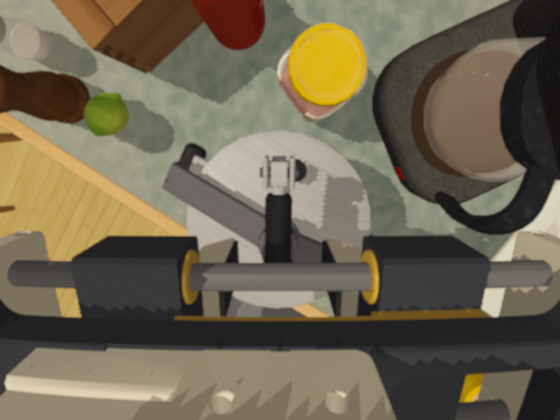

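The clevis appears at (279,174), matching the predicted (278.5,173.6), and the grip is centred between the fingers. I'll descend and pinch.

```bash
python3 -m pendant '{"dp":[[0,0,0.02],[0,0,0.034],[0,0,0.034]],"rotation":[[0,0,0],[0,0,0],[0,0,0]]}' 0.04 && python3 -m pendant '{"dp":[[0,0,0],[0,0,0],[0,0,0],[0,0,0],[0,0,0],[0,0,0]],"rotation":[[0,0,0],[0,0,0],[0,0,0],[0,0,0],[0,0,0],[0,0,0]]}' 0.012
```

```text
time: 3.88
tool_pos: [535.7, 334.2, 182.6]
tcp_rot: [3.142, 0.001, 0.595]
contact_force: [-0.3, -0.1, -0.1]
grip_width: 39.8
finger_force: 0.0
time: 4.62
tool_pos: [535.7, 335.1, 183.3]
tcp_rot: [-3.141, -0.001, 0.595]
contact_force: [-1.4, 4.7, 4.2]
grip_width: 16.2
finger_force: 28.4
```

```bash
python3 -m pendant '{"dp":[[0.0004,0,-0.006],[0.0016,0,-0.012],[0.0037,0,-0.018],[0.0062,0,-0.023],[0.0095,0,-0.028],[0.0135,0,-0.0325],[0.0135,0,-0.0325]],"rotation":[[0,0,0],[0,0,0],[0,0,0],[0,0,0],[0,0,0],[0,0,0],[0,0,0]]}'
```

```text
time: 5.5
tool_pos: [546.8, 341.6, 216.2]
tcp_rot: [3.141, 0.001, 0.595]
contact_force: [-5.7, -1.1, -2.5]
grip_width: 15.2
finger_force: 30.0
```

```bash
python3 -m pendant '{"dp":[[0.003,0,-0.003],[0.006,0,-0.005],[0.01,0,-0.0075],[0.013,0,-0.009],[0.017,0,-0.0105],[0.017,0,-0.0105]],"rotation":[[0,0,0],[0,0,0],[0,0,0],[0,0,0],[0,0,0],[0,0,0]]}'; python3 -c "
from h import *
cap('scene','s3');b=cv2.imread('pics/s3.png')[150:250,220:340];cv2.imwrite('pics/s3z.png',cv2.resize(b,None,fx=5,fy=5,interpolation=cv2.INTER_CUBIC))"
```

```text
time: 6.25
tool_pos: [561.3, 351.3, 228.4]
tcp_rot: [3.141, -0.002, 0.595]
contact_force: [-5.7, -1.2, 3.3]
grip_width: 15.3
finger_force: 30.0
```

View pics/s3z.png

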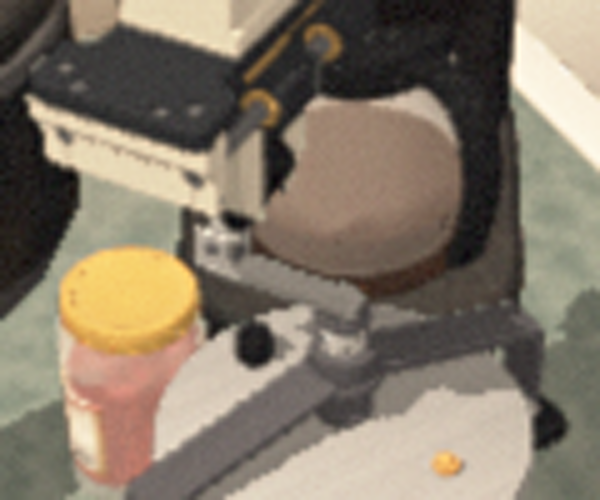

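The scene shows the grip mostly upright between the fingers, with the arm bare below it. I'll push it to the stop, then open.

```bash
python3 -m pendant '{"dp":[[0.004,0,-0.001],[0.008,0,-0.002],[0.012,0,-0.0025],[0.0155,0,-0.0025],[0.0155,0,-0.0025],[0.0155,0,-0.0025]],"rotation":[[0,0,0],[0,0,0],[0,0,0],[0,0,0],[0,0,0],[0,0,0]]}'; python3 -c "
from h import *
print(get_obs()['contact_force'])"; python3 -m pendant '{"dp":[[0.0155,0,-0.0025],[0.0155,0,-0.0025],[0.0155,0,-0.0025],[0.0155,0,-0.0025]],"rotation":[[0,0,0],[0,0,0],[0,0,0],[0,0,0]]}' 0.036; python3 -c "
from h import *
print(delta((574,359.5,300),-.6))"
```

```text
time: 7.05
tool_pos: [575.7, 360.5, 232.9]
tcp_rot: [3.14, -0.008, 0.595]
contact_force: [-2.3, 0.2, 8.4]
grip_width: 15.4
finger_force: 30.0
[-2.29801787  0.15497112  8.42030121]
time: 7.55
tool_pos: [586.7, 368.5, 231.0]
tcp_rot: [3.141, -0.0, 0.595]
contact_force: [-0.0, -0.1, 0.0]
grip_width: 35.7
finger_force: 0.0
(array([-15.6,   0.3, -69.1]), array([ 0.000e+00, -1.000e-03,  1.195e+00]))
```

```bash
python3 -m pendant '{"dp":[[0,0,-0.03],[-0.01,0,-0.069],[-0.0156,0,-0.069],[-0.0156,0,-0.069],[-0.0156,0,-0.069],[-0.0156,0,-0.069],[-0.0156,0,-0.069],[-0.0156,0,-0.069]],"rotation":[[0,0,0],[0,0,0],[0,0,0.18],[0,0,0.36],[0,0,0.54],[0,0,0.72],[0,0,0.9],[0,0,1.08]]}';python3 - <<'E'
from h import *
print(get_obs()['joint_positions'])
cap('wrist','w4');cap('scene','s4');cap('top','t4')
a=cv2.resize(cv2.imread('pics/w4.png'),(400,300));b=cv2.resize(cv2.imread('pics/s4.png')[150:250,220:353],(400,300));c=cv2.resize(cv2.imread('pics/t4.png')[170:270,200:333],(400,300))
cv2.imwrite('pics/m4.png',np.vstack([np.hstack([a,b]),np.hstack([c,c*0])]))
E
```

```text
time: 8.55
tool_pos: [573.7, 359.9, 299.8]
tcp_rot: [3.141, -0.0, -0.491]
contact_force: [-0.4, 0.0, -0.2]
grip_width: 36.2
finger_force: 0.0
[ 4.47291001e-01  6.12355309e-01  8.86938941e-01 -2.94623627e-04
  1.64223482e+00  2.50929153e+00]
```

View pics/m4.png

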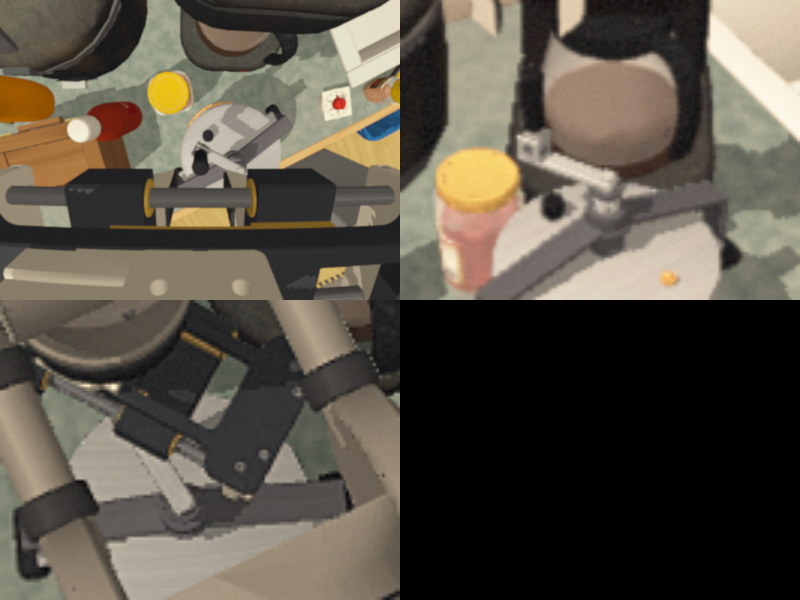

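The montage shows the grip standing upright, clevis unchanged at scene (264,199). In the wrist view the grip's top is at about (283,218) full-scale. I'll check that position before gripping.

Run:
```python
from h import *
b=cv2.imread('pics/w4.png');m=(b.max(2)<45).astype(np.uint8);m[:205]=0;m[260:]=0;m[:,:262]=0;m[:,310:]=0
n,l,s,c=cv2.connectedComponentsWithStats(m);print(s[1:].tolist(),c[1:].round(1).tolist())
print(proj('w4',np.array([574,359.5,262.])),proj('w4',np.array([574,359.5,212.])))
for uv in((282,219),(284,219)):print(onz('w4',uv,262))
print(delta((574,359.5,220),-.49))
```

```text
[[270, 209, 22, 35, 380], [283, 232, 1, 1, 1], [280, 237, 1, 1, 1], [272, 238, 1, 1, 1], [279, 243, 1, 1, 1]] [[281.5, 223.2], [283.0, 232.0], [280.0, 237.0], [272.0, 238.0], [279.0, 243.0]]
[281.64546302 236.21379667] [281.2821817  216.88396972]
[584.59352316 353.57287642 262.        ]
[583.96118821 352.39362535 262.        ]
(array([ 0.4,  0.3, 79.8]), array([ 0.   , -0.   ,  0.008]))
```

```bash
python3 -m pendant '{"dp":[[0,0,0.04],[0,0,0.08],[0,0,0.08]],"rotation":[[0,0,0],[0,0,0],[0,0,0]]}' 0.036; python3 -m pendant '{"dp":[[0,0,0],[0,0,0],[0,0,0],[0,0,0],[0,0,0]],"rotation":[[0,0,0],[0,0,0],[0,0,0],[0,0,0],[0,0,0]]}' 0.012; python3 -c "
from h import *
o=get_obs();print(o['tool_pos'],o['tcp_rot'],o['contact_force'])"
```

```text
time: 9.07
tool_pos: [572.2, 359.2, 216.3]
tcp_rot: [3.136, 0.004, -0.482]
contact_force: [-0.4, -1.6, 0.0]
grip_width: 35.9
finger_force: 0.0
time: 9.7
tool_pos: [574.5, 360.0, 221.6]
tcp_rot: [-3.14, -0.002, -0.485]
contact_force: [0.2, -1.4, 5.9]
grip_width: 16.1
finger_force: 30.0
[574.46911511 360.0323309  221.58745733] [-3.13961401e+00 -2.24904545e-03 -4.85051045e-01] [ 0.23272179 -1.40855833  5.8921701 ]
```

```bash
cat >> h.py <<'E'
A0=.594;RAD=58.
def arc(phi0,phis,yaw=-.485):
    Rt=R.from_euler('xyz',[np.pi,0,yaw]).as_matrix()
    f=lambda p:np.array([RAD*np.cos(A0-p),RAD*np.sin(A0-p),-15*p/(2*np.pi)])
    print([[round(float(v)/1000,4) for v in Rt.T@(f(p)-f(phi0))] for p in phis])
def ft(c=(526.4,327.6)):
    o=get_obs();d=o['tool_pos'][:2]-c;a=np.arctan2(d[1],d[0]);F=-np.array(o['contact_force'])
    r=np.array([np.cos(a),np.sin(a)]);t=np.array([np.sin(a),-np.cos(a)])
    print('phi %.3f rad %.1f z %.1f | pull t %.2f r %.2f z %.2f'%((A0-a)%(2*np.pi),np.hypot(*d),o['tool_pos'][2],F[:2]@t,F[:2]@r,F[2]),'t',o['time'])
E
python3 -c "
from h import *
ft();arc(0,np.arange(1,9)*.15)"
```

```text
phi 0.000 rad 58.0 z 221.6 | pull t -1.30 r 0.59 z -5.89 t 9.7
[[0.0073, 0.0047, 0.0004], [0.0139, 0.0104, 0.0007], [0.0195, 0.017, 0.0011], [0.0241, 0.0244, 0.0014], [0.0275, 0.0324, 0.0018], [0.0297, 0.0408, 0.0021], [0.0306, 0.0494, 0.0025], [0.0302, 0.0581, 0.0029]]
```

```bash
python3 -m pendant '{"dp":[[0.0073,0.0047,-0.001],[0.0139,0.0104,-0.0008],[0.0195,0.017,-0.0004],[0.0241,0.0244,-0.0001],[0.0275,0.0324,0.0003],[0.0297,0.0408,0.0006],[0.0306,0.0494,0.001],[0.0302,0.0581,0.0014]],"rotation":[[0,0,0],[0,0,0],[0,0,0],[0,0,0],[0,0,0],[0,0,0],[0,0,0],[0,0,0]]}'; python3 -c "
from h import *
ft();arc(1.2,1.2+np.arange(1,9)*.15)"
```

```text
time: 10.7
tool_pos: [573.7, 294.2, 218.7]
tcp_rot: [-3.14, -0.001, -0.486]
contact_force: [0.5, 3.2, 4.7]
grip_width: 15.8
finger_force: 30.0
phi 1.209 rad 57.9 z 218.7 | pull t 2.96 r 1.42 z -4.67 t 10.7
[[-0.0017, 0.0085, 0.0004], [-0.0046, 0.0167, 0.0007], [-0.0088, 0.0243, 0.0011], [-0.014, 0.0313, 0.0014], [-0.0202, 0.0374, 0.0018], [-0.0273, 0.0425, 0.0021], [-0.035, 0.0464, 0.0025], [-0.0432, 0.0492, 0.0029]]
```

```bash
python3 -m pendant '{"dp":[[-0.0017,0.0085,0],[-0.0046,0.0167,0],[-0.0088,0.0243,0.0003],[-0.014,0.0313,0.0006],[-0.0202,0.0374,0.001],[-0.0273,0.0425,0.0014],[-0.035,0.0464,0.0018],[-0.0432,0.0492,0.002]],"rotation":[[0,0,0],[0,0,0],[0,0,0],[0,0,0],[0,0,0],[0,0,0],[0,0,0],[0,0,0]]}'; python3 -c "
from h import *
ft();arc(2.4,2.4+np.arange(1,6)*.12)"
```

```text
time: 11.7
tool_pos: [511.8, 270.8, 216.4]
tcp_rot: [3.141, -0.001, -0.485]
contact_force: [1.6, -1.3, 2.7]
grip_width: 15.7
finger_force: 30.0
phi 2.417 rad 58.6 z 216.4 | pull t 1.91 r -0.83 z -2.65 t 11.7
[[-0.0068, 0.0013, 0.0003], [-0.0138, 0.0018, 0.0006], [-0.0207, 0.0014, 0.0009], [-0.0276, 0.0003, 0.0011], [-0.0342, -0.0017, 0.0014]]
```

```bash
python3 -m pendant '{"dp":[[-0.0068,0.0013,0.0003],[-0.0138,0.0018,0.0006],[-0.0207,0.0014,0.0009],[-0.0276,0.0003,0.0011],[-0.0342,-0.0017,0.0014]],"rotation":[[0,0,0],[0,0,0],[0,0,0],[0,0,0],[0,0,0]]}'; python3 -c "
from h import *
ft();arc(3,3+np.arange(1,5)*.1)"
```

```text
time: 12.32
tool_pos: [481.8, 288.3, 214.8]
tcp_rot: [3.139, 0.001, -0.485]
contact_force: [-1.0, -3.4, 6.3]
grip_width: 15.6
finger_force: 30.0
phi 3.014 rad 59.4 z 214.8 | pull t 1.89 r -3.01 z -6.27 t 12.325
[[-0.0053, -0.0023, 0.0002], [-0.0104, -0.005, 0.0005], [-0.0152, -0.0083, 0.0007], [-0.0196, -0.012, 0.001]]
```

```bash
python3 -m pendant '{"dp":[[-0.0055,-0.0017,-0.0005],[-0.0108,-0.0041,-0.0005],[-0.0156,-0.0074,-0.0003],[-0.02,-0.0111,0]],"rotation":[[0,0,0],[0,0,0],[0,0,0],[0,0,0]]}'; python3 -c "
from h import *
ft();arc(3.4,3.4+np.arange(1,5)*.1)"
```

```text
time: 12.82
tool_pos: [469.8, 308.0, 214.3]
tcp_rot: [3.14, 0.001, -0.485]
contact_force: [1.5, -2.0, -2.5]
grip_width: 15.7
finger_force: 30.0
phi 3.402 rad 59.9 z 214.3 | pull t 2.37 r 0.81 z 2.54 t 12.825
[[-0.004, -0.0042, 0.0002], [-0.0076, -0.0087, 0.0005], [-0.0108, -0.0136, 0.0007], [-0.0134, -0.0187, 0.001]]
```

```bash
python3 -m pendant '{"dp":[[-0.004,-0.0042,0.0003],[-0.0076,-0.0087,0.0006],[-0.0108,-0.0136,0.0009],[-0.0134,-0.0187,0.0012]],"rotation":[[0,0,0],[0,0,0],[0,0,0],[0,0,0]]}'; python3 -c "
from h import *
ft();arc(3.8,3.8+np.arange(1,5)*.1)"
```

```text
time: 13.32
tool_pos: [466.6, 331.0, 213.4]
tcp_rot: [3.141, 0.001, -0.485]
contact_force: [-3.0, -3.0, -2.0]
grip_width: 15.7
finger_force: 30.0
phi 3.792 rad 59.9 z 213.4 | pull t 3.14 r -2.80 z 2.01 t 13.325
[[-0.0021, -0.0054, 0.0002], [-0.0036, -0.011, 0.0005], [-0.0046, -0.0167, 0.0007], [-0.005, -0.0225, 0.001]]
```

```bash
python3 -m pendant '{"dp":[[-0.0028,-0.0051,0.0003],[-0.0043,-0.0107,0.0006],[-0.0053,-0.0164,0.0009],[-0.0057,-0.0222,0.0012]],"rotation":[[0,0,0],[0,0,0],[0,0,0],[0,0,0]]}'; python3 -c "
from h import *
ft();arc(4.2,4.2+np.arange(1,5)*.1)"
```

```text
time: 13.82
tool_pos: [472.4, 353.5, 212.5]
tcp_rot: [3.142, 0.001, -0.485]
contact_force: [-3.0, -0.6, -3.3]
grip_width: 15.9
finger_force: 30.0
phi 4.182 rad 59.9 z 212.5 | pull t 1.85 r -2.48 z 3.32 t 13.825
[[0.0002, -0.0058, 0.0002], [0.0009, -0.0115, 0.0005], [0.0022, -0.0172, 0.0007], [0.0041, -0.0227, 0.001]]
```

```bash
python3 -m pendant '{"dp":[[-0.0003,-0.0058,0.0005],[0.0004,-0.0115,0.0009],[0.0017,-0.0172,0.0012],[0.0036,-0.0227,0.0015]],"rotation":[[0,0,0],[0,0,0],[0,0,0],[0,0,0]]}'; python3 -c "
from h import *
ft();arc(4.6,4.6+np.arange(1,5)*.1)"
```

```text
time: 14.32
tool_pos: [486.5, 372.0, 211.4]
tcp_rot: [-3.141, 0.0, -0.485]
contact_force: [-4.3, 1.5, 2.6]
grip_width: 15.8
finger_force: 30.0
phi 4.575 rad 59.7 z 211.4 | pull t 2.22 r -4.03 z -2.62 t 14.325
[[0.0024, -0.0053, 0.0002], [0.0053, -0.0103, 0.0005], [0.0088, -0.015, 0.0007], [0.0126, -0.0193, 0.001]]
```

```bash
python3 -m pendant '{"dp":[[0.0013,-0.0057,0.0002],[0.0042,-0.0107,0.0004],[0.0077,-0.0154,0.0006],[0.0115,-0.0197,0.0008]],"rotation":[[0,0,0],[0,0,0],[0,0,0],[0,0,0]]}'; python3 -c "
from h import *
ft();arc(5.,5+np.arange(1,5)*.1)"
```

```text
time: 14.82
tool_pos: [506.1, 383.6, 210.3]
tcp_rot: [-3.141, -0.0, -0.485]
contact_force: [-2.8, -0.2, 0.4]
grip_width: 15.6
finger_force: 30.0
phi 4.959 rad 59.6 z 210.3 | pull t 2.75 r -0.74 z -0.44 t 14.825
[[0.0043, -0.0039, 0.0002], [0.0089, -0.0074, 0.0005], [0.0139, -0.0104, 0.0007], [0.0191, -0.0128, 0.001]]
```

```bash
python3 -m pendant '{"dp":[[0.0043,-0.0039,0.0002],[0.0089,-0.0074,0.0005],[0.0139,-0.0104,0.0007],[0.0191,-0.0128,0.001]],"rotation":[[0,0,0],[0,0,0],[0,0,0],[0,0,0]]}'; python3 -c "
from h import *
ft();ft((525,328.2));arc(5.4,5.4+np.arange(1,5)*.075)"
```

```text
time: 15.32
tool_pos: [528.8, 386.3, 209.4]
tcp_rot: [-3.141, 0.0, -0.485]
contact_force: [-4.1, 3.0, 2.5]
grip_width: 16.0
finger_force: 30.0
phi 5.348 rad 58.7 z 209.4 | pull t 4.20 r -2.86 z -2.46 t 15.325
phi 5.372 rad 58.2 z 209.4 | pull t 4.27 r -2.76 z -2.46 t 15.325
[[0.0041, -0.0015, 0.0002], [0.0083, -0.0027, 0.0004], [0.0125, -0.0036, 0.0005], [0.0168, -0.0041, 0.0007]]
```

```bash
python3 -m pendant '{"dp":[[0.0038,-0.0022,0.0002],[0.008,-0.0034,0.0003]],"rotation":[[0,0,0],[0,0,0]]}'; python3 -c "
from h import *
ft((525,328.2));arc(5.55,5.55+np.arange(1,5)*.06)"
```

```text
time: 15.58
tool_pos: [537.3, 385.2, 209.0]
tcp_rot: [-3.141, 0.0, -0.485]
contact_force: [-4.6, 3.0, 2.8]
grip_width: 14.9
finger_force: 30.0
phi 5.520 rad 58.3 z 209.0 | pull t 5.14 r -1.93 z -2.79 t 15.575
[[0.0034, -0.0007, 0.0001], [0.0068, -0.0013, 0.0003], [0.0103, -0.0016, 0.0004], [0.0138, -0.0017, 0.0006]]
```

```bash
python3 -m pendant '{"dp":[[0.0034,-0.001,0.0001],[0.0068,-0.0016,0.0002]],"rotation":[[0,0,0],[0,0,0]]}'; python3 -c "
from h import *
ft((525,328.2));arc(5.67,5.67+np.arange(1,5)*.04)"
```

```text
time: 15.82
tool_pos: [544.0, 383.4, 208.7]
tcp_rot: [3.142, 0.0, -0.485]
contact_force: [-4.5, 2.7, 3.8]
grip_width: 15.9
finger_force: 30.0
phi 5.637 rad 58.3 z 208.7 | pull t 5.10 r -1.14 z -3.77 t 15.825
[[0.0023, -0.0002, 0.0001], [0.0046, -0.0004, 0.0002], [0.0069, -0.0004, 0.0003], [0.0093, -0.0004, 0.0004]]
```

```bash
python3 -m pendant '{"dp":[[0.0023,-0.0004,0.0],[0.0046,-0.0006,0.0001]],"rotation":[[0,0,0],[0,0,0]]}'; python3 -c "
from h import *
ft((525,328.2));arc(5.75,5.75+np.arange(1,5)*.04)"
```

```text
time: 16.08
tool_pos: [548.2, 381.8, 208.5]
tcp_rot: [3.141, 0.0, -0.485]
contact_force: [-4.3, 2.7, 3.6]
grip_width: 15.5
finger_force: 30.0
phi 5.715 rad 58.3 z 208.5 | pull t 5.03 r -0.72 z -3.59 t 16.075
[[0.0023, -0.0, 0.0001], [0.0046, -0.0, 0.0002], [0.007, 0.0001, 0.0003], [0.0093, 0.0004, 0.0004]]
```

```bash
python3 -m pendant '{"dp":[[0.0023,0,0],[0.0046,0,0.0001]],"rotation":[[0,0,0],[0,0,0]]}'; python3 -c "
from h import *
ft((525,328.2));arc(5.83,5.83+np.arange(1,5)*.04)"
```

```text
time: 16.32
tool_pos: [552.1, 379.8, 208.4]
tcp_rot: [-3.142, 0.001, -0.485]
contact_force: [-5.7, 4.2, 3.4]
grip_width: 16.0
finger_force: 30.0
phi 5.790 rad 58.3 z 208.4 | pull t 6.97 r -1.05 z -3.37 t 16.325
[[0.0023, 0.0001, 0.0001], [0.0046, 0.0004, 0.0002], [0.0069, 0.0007, 0.0003], [0.0092, 0.0011, 0.0004]]
```

```bash
python3 -m pendant '{"dp":[[0.001,0,0],[0.0018,0.0001,0]],"rotation":[[0,0,0],[0,0,0]]}'; python3 -c "
from h import *
for i in range(1):ft((525,328.2))
arc(5.86,5.86+np.arange(1,5)*.03)"
```

```text
time: 16.58
tool_pos: [553.6, 379.0, 208.3]
tcp_rot: [-3.141, 0.001, -0.485]
contact_force: [-4.5, 3.6, 2.7]
grip_width: 15.6
finger_force: 30.0
phi 5.819 rad 58.3 z 208.3 | pull t 5.68 r -0.92 z -2.67 t 16.575
[[0.0017, 0.0001, 0.0001], [0.0035, 0.0003, 0.0001], [0.0052, 0.0006, 0.0002], [0.0069, 0.0009, 0.0003]]
```

```bash
python3 -m pendant '{"dp":[[0.0017,0,0],[0.0035,0.0002,0]],"rotation":[[0,0,0],[0,0,0]]}'; python3 -c "
from h import *
ft((525,328.2))
arc(5.92,5.92+np.arange(1,5)*.03)"
```

```text
time: 16.82
tool_pos: [556.4, 377.3, 208.2]
tcp_rot: [3.142, 0.001, -0.485]
contact_force: [-5.9, 4.3, 2.4]
grip_width: 15.9
finger_force: 30.0
phi 5.876 rad 58.3 z 208.2 | pull t 7.30 r -0.49 z -2.40 t 16.825
[[0.0017, 0.0002, 0.0001], [0.0034, 0.0005, 0.0001], [0.0051, 0.0009, 0.0002], [0.0068, 0.0013, 0.0003]]
```

```bash
python3 -m pendant '{"dp":[[0,0,0],[0,0,0],[0,0,-0.005],[0,0,-0.013],[0,0,-0.013]],"rotation":[[0,0,0],[0,0,0],[0,0,0],[0,0,0],[0,0,0]]}' 0.06; python3 -c "
from h import *
ft((525,328.2));print(get_obs()['tool_pos'])
o=get_obs();print(o['grip_width'])
cap('wrist','w5')"
```

```text
time: 17.45
tool_pos: [557.5, 376.9, 222.8]
tcp_rot: [-3.14, -0.002, -0.485]
contact_force: [0.2, -0.6, 0.4]
grip_width: 58.7
finger_force: 0.0
phi 5.894 rad 58.6 z 222.8 | pull t -0.54 r 0.42 z -0.38 t 17.45
[557.45720883 376.93349142 222.79847085]
58.74038472406439
```

View pics/w5.png

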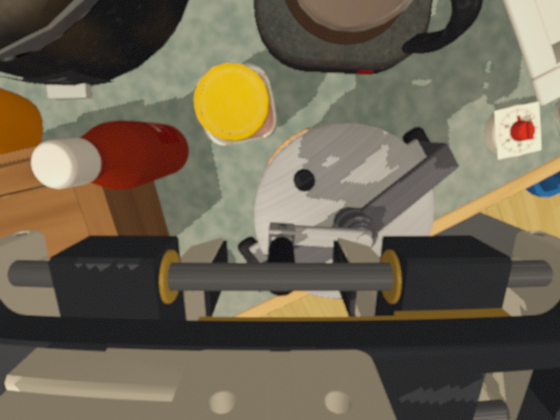

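The arm now lies horizontally in the picture, from the clevis at (278,235) to the boss at (355,225). The grip stands upright between the open fingers, so moving along tool +y pushes it inward.

```bash
python3 -m pendant '{"dp":[[-0.001,0.012,0],[-0.002,0.022,0],[-0.003,0.03,0],[-0.003,0.038,0],[-0.004,0.046,0],[-0.005,0.054,0],[-0.005,0.06,0],[-0.006,0.066,0]],"rotation":[[0,0,0],[0,0,0],[0,0,0],[0,0,0],[0,0,0],[0,0,0],[0,0,0],[0,0,0]]}'; python3 -c "
from h import *
print(get_obs()['tool_pos'])
cap('wrist','w6')"
```

```text
time: 18.5
tool_pos: [520.5, 320.6, 221.3]
tcp_rot: [3.141, 0.0, -0.485]
contact_force: [-0.3, -1.0, -0.1]
grip_width: 59.9
finger_force: 0.0
[520.47065309 320.5601124  221.33498972]
```

View pics/w6.png

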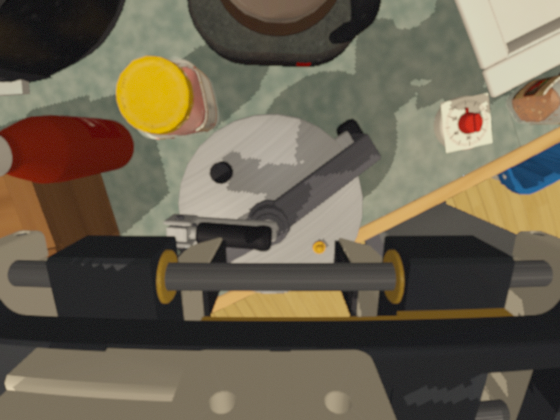

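The grip lies folded on the arm, running from (197,235) to (272,235), and nothing touches it. I'll retreat and check the fold numerically.

```bash
python3 -m pendant '{"dp":[[0,0,-0.05],[0,0,-0.1],[-0.03,0.03,-0.13],[-0.06,0.05,-0.13],[-0.06,0.05,-0.13]],"rotation":[[0,0,0],[0,0,0],[0,0,0],[0,0,0],[0,0,0]]}'
python3 - <<'E'
from h import *
print(get_obs()['tool_pos'],get_obs()['contact_force'])
cap('wrist','w7');cap('scene','s7')
c=np.array([525,328.2]);a=np.arctan2(49,32);u=np.array([np.cos(a),np.sin(a)])
P=lambda r,z:np.r_[c+u*r,z]
for f in('w7','s7'):
  b=cv2.imread(f'pics/{f}.png');q=[proj(f,P(r,186)) for r in(58,46,-3)];print(f,np.round(q).tolist())
  x,y=np.mean(q,0).astype(int);m=(b.max(2)<50).astype(np.uint8);w=30
  M=np.zeros_like(m);M[y-w:y+w,x-w:x+w]=m[y-w:y+w,x-w:x+w]
  n,l,s,cc=cv2.connectedComponentsWithStats(M)
  for i in range(1,n):
    if s[i,4]>25:
      (ctr,sz,an)=cv2.minAreaRect(np.argwhere(l==i)[:,::-1].astype(np.float32));bp=cv2.boxPoints((ctr,sz,an))
      e=bp if 1 else 0; L=np.linalg.norm(bp-np.roll(bp,-1,0),axis=1);k=int(np.argmin(L));e1=(bp[k]+bp[(k+1)%4])/2;e2=(bp[(k+2)%4]+bp[(k+3)%4])/2
      p1,p2=onz(f,e1,187),onz(f,e2,187)
      print(s[i].tolist(),np.round(e1),np.round(e2),[((p[:2]-c)@u).round(1) for p in(p1,p2)],[((p[:2]-c)@[-u[1],u[0]]).round(1) for p in(p1,p2)])
E
```

```text
time: 19.18
tool_pos: [442.7, 304.9, 352.8]
tcp_rot: [-3.14, -0.001, -0.484]
contact_force: [0.5, -1.0, -0.4]
grip_width: 60.1
finger_force: 0.0
[442.66217274 304.88039172 352.77122925] [ 0.49964352 -0.99653856 -0.37525195]
w7 [[170.0, 136.0], [181.0, 137.0], [228.0, 141.0]]
[192, 107, 14, 8, 87] [205. 110.] [192. 110.] [np.float64(21.8), np.float64(35.2)] [np.float64(-28.5), np.float64(-27.4)]
[180, 131, 42, 16, 540] [221. 138.] [180. 138.] [np.float64(3.8), np.float64(47.0)] [np.float64(-1.7), np.float64(2.0)]
s7 [[260.0, 210.0], [266.0, 211.0], [289.0, 212.0]]
[267, 206, 24, 8, 141] [267. 209.] [290. 210.] [np.float64(43.8), np.float64(-4.0)] [np.float64(-3.4), np.float64(-4.1)]
```

Run:
```python
from h import *
print(tri('w7',(221,138.5),'s7',(290,210)),tri('w7',(226,139),'s7',(290,210)),tri('w7',(180,137),'s7',(267,209)))
b=cv2.imread('pics/w7.png');print(b[138:142,214:236].max(2).tolist())
```

```text
(array([525.85018375, 326.74948761, 191.46196033]), np.float64(7.2793316764623155)) (array([524.63613144, 324.60839862, 190.62869534]), np.float64(2.192786331881817)) (array([548.90804189, 365.56041365, 191.60014701]), np.float64(2.2110760509480234))
[[40, 40, 39, 37, 38, 39, 41, 38, 38, 36, 32, 24, 54, 97, 123, 130, 125, 118, 107, 90, 75, 70], [41, 38, 40, 39, 38, 39, 39, 37, 38, 35, 32, 28, 56, 96, 123, 129, 127, 121, 112, 99, 83, 76], [39, 40, 41, 39, 41, 40, 39, 41, 38, 35, 28, 32, 56, 96, 123, 130, 127, 121, 112, 101, 88, 82], [41, 42, 40, 39, 38, 39, 42, 39, 36, 31, 26, 29, 58, 97, 125, 129, 128, 119, 108, 95, 83, 83]]
```

```bash
python3 -c "
from plant import workorder
print(workorder.close_job())"
```

```text
the job is handed in; nothing more can be done
None
```

I swung the grip upright, cranked the clamp clockwise about 5.9 rad to a pull of about 7 N (single readings were noisy by roughly 1 N; the highest was 7.3 N), then folded the grip flat. I measured both its ends at the same height, backed the arm clear and handed the job in at about 19 s; no verdict came back.

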